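# Open the framing jig and hold it open

### The arm

A 7-joint arm with a two-finger parallel gripper is mounted at the origin on the work surface. World frame = base frame: x ahead of the robot, y to its left, z up, the work surface at z = 0. Lengths are in m, angles in rad, forces in N, time in s.
With the tool pointing down it reaches from about 0.35 to 0.9 m from the base axis. Payload 7.2 kg.
Tool frame: the origin (TCP) lies on the centre line of the jaws, within the pads' length; the fingertips stand ahead of it and the grasp point (between the pads) lies 8 mm behind it (r.tcp_to_tips is the z of the fingertips in the tool frame, in m); z points along the fingers, y is the line along which they close (so a half turn about z gives the same grasp; the last joint's range is limited). The gripper opens to 85 mm and grips with 20 to 120 N. Pads are 22 mm wide; open, the fingers measure 114 mm over their backs; the gripper's body (76 mm by 85 mm) begins 54 mm behind the grasp point. The pads swing forward as they close: fully open they stand 13 mm farther back than shut.
Start: joints at [-1.372, 0.411, -0.013, 1.596, 0.006, 1.134, -0.082], TCP at [0.165, 0.603, 0.242] pointing down, gripper open.
Joint ranges: [-2.95, 2.95], [-0.29, 1.99], [-1.47, 1.44], [0.14, 2.54], [-1.03, 4.17], [0.13, 1.85], [-2.86, 2.86]. Speed limits (rad/s): [2.39, 2.39, 3.01, 3.01, 3.14, 3.14, 3.14].

### API

Orientations are given as a 3x3 rotation matrix whose columns are the frame's x, y, z axes.
In Python, from plant import r gives the robot as it stands.
- The arm moves only by the tool play_rows, never from a script. Its argument "rows" is a list of rows, each a list of 5 numbers: the closure, from 0 (fully open) to 1 (shut), then the shift along the world's x, y, z in cm, then the turn about the world's z in rad. In form: [[fingers, x, y, z, roll], ...]. A call has 1 to 10 rows; each row is the pose to reach, as a shift and turn from the pose commanded when the call began; what a row does not reach only later rows make up. A row lasts 1/10 s, in which the tool goes at most 50 mm and 8.59 degrees, less where a joint would pass 70% of its speed; a pose out of reach is approached as far as the arm can. A call with a gripper value outside its range is refused whole. The fingers move at their own pace and stop on an object; "squeeze" is the grip in N (left out, the last holds). Time passes only in rows, so rows that repeat a pose let the fingers close. It gives the time, the measured TCP pose, the force, the opening and the grip force at its end, in the units of the state.
- r.get_obs(): the state, without advancing time (a new reading comes with each control period).
- r.camera(name): name is "scene" or "side" or "wrist"; returns a dict with "image" (384x512x3 uint8, red, green, blue), "fx", "fy", "cx", "cy" (pixels), "position" and "rotation" of the camera in the world; the wrist camera has in their place "mount" (4x4, takes a point from camera to tool coordinates, whose origin is the TCP and whose axes are the flange's). Camera axes: x right, y up, looking along -z (the intrinsics and any distortion apply to the point x, -y, -z); pixel columns grow to the right and rows downward; lengths in m; the calibration is good to about 2 mm. A picture is of the moment at which its call begins: read the wrist's pose just before it. There is no depth.
- r.finish_job(): hands the job in; it is judged then, once.
The state is a dict: "clock": time; "joint_pos": joint angles; "joint_velocities": joint speeds; "tau": joint torques, N m; "tcp_pos": TCP position; "eef_rot": TCP orientation; "wrist_force": force on the tool from outside, world axes, zero at the start; "moment": the same for the moment, N m; "finger_gap": opening from 0.0 (shut) to 1.0 (fully open); "grip_force": force on a finger pad.
Only numpy, scipy, OpenCV 4.12 (cv2) and the standard library are available. Lean on these libraries where they do the work, as an engineer would, in place of code of your own. Each camera call takes 0.05 s, during which the arm holds its last target. There are 200 camera calls.

### The job

Open the blue framing jig so that a colleague can change the moulding: pull its red-handled locking pin straight up out of the socket and stand it, foot down, in the empty blue pot. Then gently push the yellow sprung tensioner arm back by its black post, past the ratchet click, and finish while still holding it back with the fingers, because the arm swings home if it is let go. Leave the other things on the table where they are.

Things in the scene. Friction and masses are not known exactly. Their poses are not given: they have to be found in the camera images.
- jig: Framing jig, bolted down. Origin on the table; x points from its front (fence side) to its back, y left, z up. Blue plate 18 mm thick, x -90 to 120, y -135 to 135 mm. Moulding and fence along y at x -60 to -18, y -50 to 135 mm, at most 50 mm high. Rubber bump stop 44 mm high at x 93, y 8; small red pawl near the hinge. Only the post and the pin rise above 60 mm.
- jig_socket (a point): Centre of the mouth of the pin's socket, a steel block 36 x 36 mm on the jig with an upright round hole of 14 mm, mouth 34 mm above the table, hole 16 mm deep; at x = 24, y = 20 mm in the jig's frame, just behind the tensioner arm, so that the pin blocks the arm.
- jig_hinge (a point): Hinge axis (vertical) of the tensioner arm, at x = 0, y = -70 mm in the jig's frame, 46 mm above the table.
- swing (a joint): Tensioner arm angle, rad. 0 = home, arm along the jig's +y; grows as the post is pushed to the jig's +x (clockwise from above). Pin in: blocked at about 0.1. From 0.26 to 0.46 a tooth rides over the sprung pawl (about 2 N extra), then clicks; past the click = above 0.48; end stop 0.72. It does not latch: the spring (at the post, along its path: 4 N at 0, 6.5 N at 0.55) returns it.
- tensioner: Yellow tensioner arm, a bar 22 mm wide and 18 mm high (37 to 55 mm above the table), 150 mm long from the hinge; origin on the hinge axis, its y axis points along the bar to the post. It carries the roller (below) and the black post (above).
- post_top (a point): Centre of the top of the black upright post on the arm's free end, 140 mm from the hinge axis, 22 mm in diameter, with an orange band; the post rises from 55 to 120 mm above the table (this point is at 120 mm).
- pin: Locking pin, loose, 170 mm long, 100 g, upright in the jig's socket: steel shaft 12 mm in diameter for the lower 90 mm, red handle 22 mm in diameter for the upper 80 mm. Origin at the middle of the foot of the shaft, z axis up along the pin. In the socket the foot is 18 mm above the table, so the handle spans 108 to 188 mm above the table.
- pin_foot (a point): Middle of the lower end of the pin's shaft.
- pin_grip (a point): Point on the pin's axis in the handle, 132 mm above the foot: a good place to grip.
- pot: Empty blue pot, loose, 350 g, open at the top: outer diameter at the rim 74 mm, 95 mm high, wall 4 mm, about 5 mm thick floor, slightly narrower at the foot. Origin at the centre of its underside. It changes places with the yellow bottle and the green tin.
- paint_bottle: Bystander: yellow paint bottle, 60 mm in diameter, 150 mm high; origin at the centre of its underside.
- varnish_tin: Bystander: green tin, 68 mm in diameter, 85 mm high; origin at the centre of its underside.
- tape_roll: Bystander: roll of yellow tape lying flat, 96 mm in diameter, 25 mm high; origin at the centre of its underside.
- brush_jar: Bystander: green glass jar with brushes, jar 72 mm in diameter and 100 mm high, brushes up to about 235 mm; origin at the centre of its underside.
- palette_knife: Bystander: spatula-like palette knife lying flat on the table.
- screwdriver: Bystander: screwdriver lying flat on the table.
Not all that is in view belongs to the job. Leave any green look-alike of the pin alone. Several things have the shape of the pot; the one meant has the colours described above.

How it is judged:
On the way, in this order (a step that is already met when the one before it is completed fails the run):
1. the locking pin is pulled up out of the socket (z of pin_foot in the frame of jig above 0.045 m and value of joint swing below 0.15 rad), for 0.1 s.
2. the pin stands in the blue pot, let go, with the arm still home (z of pin_foot in the frame of pot below 0.03 m and horizontal distance between pin_foot and pot below 0.037 m and angle between pot's own z axis and vertical below 0.2 rad and contact force between the fingers and pin below 0.1 N and linear speed of pin below 0.05 m/s and value of joint swing below 0.15 rad), for 0.2 s.
3. the tensioner arm is pushed past the click by the fingers (value of joint swing above 0.48 rad and contact force between the fingers and tensioner above 2.5 N), for 0.2 s.
At the end, for the whole second after the job is handed in: Fingers hold the arm still past the click (angle above 0.48 rad, over 2.5 N on it); the pin, untouched, stands in the upright pot, its foot within 30 mm above the pot's underside and inside the wall; other things are within 30 mm of where they were (all of step 3 and z of pin_foot in the frame of pot below 0.03 m and horizontal distance between pin_foot and pot below 0.037 m and angle between pot's own z axis and vertical below 0.2 rad and contact force between the fingers and pin below 0.1 N and velocity of joint swing between -0.1 and 0.1 rad/s and distance of each of paint_bottle, varnish_tin, tape_roll, brush_jar, palette_knife, screwdriver from where it was at the start of the episode below 0.03 m); the arm keeps its last pose, push and grip.
It fails at once if the tensioner arm is pushed with more than 45 N (contact force between the fingers and tensioner above 45 N).
It fails at once if a bystander is pushed more than 30 mm away (distance of any of paint_bottle, varnish_tin, tape_roll, brush_jar, palette_knife, screwdriver from where it was at the start of the episode above 0.03 m).
It fails at once if the pot is tipped over (angle between pot's own z axis and vertical above 0.5 rad).
It also fails if it takes over 61 s, if anything falls off the work surface, if the arm or the gripper's body presses on something with over 40 N, if the wrist force passes 120 N, or if a joint passes its speed limit or range.

## Working session

There is one attempt and no reset: what is moved stays moved. The work goes in short steps, Python scripts to look and compute and a tool call to move; the robot and the scene stay as the last step left them, time stands still between calls to the robot, and variables do not carry over. Pictures are saved under pics/ and viewed, at most 10 in all, crops included, and the job is handed in when it is done.

Besides the shell and the picture viewer there is one more tool, called after ">>>" as name([rows], argument=value, ...), one row to a line, values as JSON. play_rows: Moves the arm, as the interface text tells. Its arguments: {"type":"object","properties":{"rows":{"type":"array"},"squeeze":{"type":"number"}},"required":["rows"]}

```bash
mkdir -p pics
cat > h.py <<'E'
import numpy as np, cv2
from plant import r
np.set_printoptions(precision=4,suppress=True)
def shot(n,f=None):
    o=r.get_obs(); c=r.camera(n)
    if n=="wrist":
        T=np.eye(4);T[:3,:3]=o["eef_rot"];T[:3,3]=o["tcp_pos"]
        M=T@np.array(c["mount"]);c["position"]=M[:3,3];c["rotation"]=M[:3,:3]
    if f: cv2.imwrite("pics/"+f,cv2.cvtColor(c["image"],cv2.COLOR_RGB2BGR))
    return c
def ray(c,u,v):
    d=np.array([(u-c["cx"])/c["fx"],-(v-c["cy"])/c["fy"],-1.]);d=np.array(c["rotation"])@d
    return np.array(c["position"]),d/np.linalg.norm(d)
def plane(c,u,v,z):
    p,d=ray(c,u,v);return p+d*(z-p[2])/d[2]
def two(c1,a,c2,b):
    p,d=ray(c1,*a);q,e=ray(c2,*b);s=np.linalg.lstsq(np.c_[d,-e],q-p,rcond=None)[0]
    x,y=p+d*s[0],q+e*s[1];return (x+y)/2,np.linalg.norm(x-y)
E
python3 - <<'E'
from h import *
cs=[]
for n in ["scene","side","wrist"]:
    c=shot(n,n+"0.png");cs.append(c);print(n,c["position"],c["fx"],c["cx"],c["cy"],[k for k in c]);print(np.array(c["rotation"]))
a=np.vstack([c["image"] for c in cs[:1]])
o=r.get_obs();print(o,r.tcp_to_tips)
E
```

```text
scene [1.5333 0.5515 0.9863] 471.9088814783058 259.9327773484778 200.28761177218533 ['image', 'fx', 'fy', 'cx', 'cy', 'position', 'rotation']
[[-0.5185 -0.5337  0.6681]
 [ 0.8549 -0.3391  0.3926]
 [ 0.017   0.7747  0.6321]]
side [ 0.3171 -1.1676  1.1913] 469.94489649871963 252.79519061837456 190.84301054613408 ['image', 'fx', 'fy', 'cx', 'cy', 'position', 'rotation']
[[ 0.9793  0.1321 -0.1532]
 [-0.2022  0.6588 -0.7246]
 [ 0.0052  0.7406  0.6719]]
wrist [0.101  0.6197 0.3724] 337.0548591609645 249.70822329754043 194.60122053779574 ['image', 'fx', 'fy', 'cx', 'cy', 'mount', 'position', 'rotation']
[[ 0.2633 -0.9308 -0.2536]
 [ 0.9647  0.2536  0.0706]
 [-0.0014 -0.2633  0.9647]]
{'clock': 0.15, 'joint_pos': array([-1.3722,  0.4117, -0.0127,  1.5968,  0.0056,  1.1343, -0.0822]), 'joint_velocities': array([-0.0006, -0.0029,  0.0023, -0.0022, -0.    , -0.0007,  0.0011]), 'tau': array([  0.0019, -60.1038,   0.6829, -29.9646,   0.0138,   0.0078,
        -0.    ]), 'tcp_pos': array([0.1647, 0.6025, 0.2416]), 'eef_rot': array([[-0.9646,  0.2637, -0.0003],
       [ 0.2637,  0.9646, -0.0012],
       [-0.0001, -0.0013, -1.    ]]), 'wrist_force': array([ 0.7886,  0.5023, -0.6135]), 'moment': array([-0.0057,  0.0406,  0.0254]), 'grip_force': 0.0, 'finger_gap': 1.0017120192751874} 0.011
```

View pics/scene0.png

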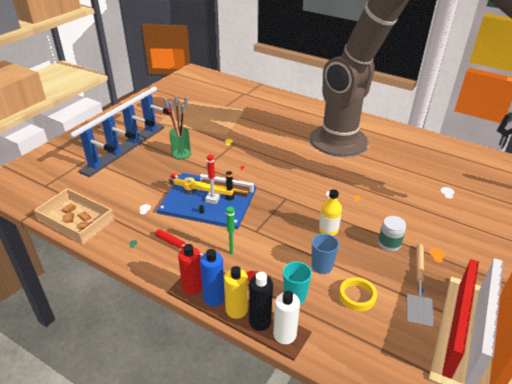

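View pics/side0.png

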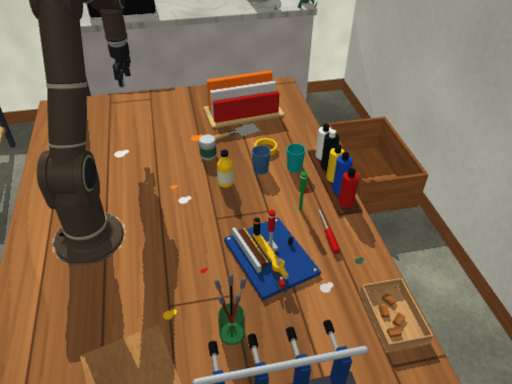

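The scene view shows the pin at (211,168), the post at (229,183), the blue pot at (324,254) and a teal look-alike at (297,282). In the side view the pin is at (271,222), the post at (257,227) and the pot at (261,160).

```bash
cat > m.py <<'E'
from h import *
def blob(c,box,f):
    x0,y0,x1,y1=box;h=cv2.cvtColor(c["image"],cv2.COLOR_RGB2HSV)[y0:y1,x0:x1].astype(int)
    m=f(h[...,0],h[...,1],h[...,2]).astype(np.uint8)
    n,l,s,ce=cv2.connectedComponentsWithStats(m);i=1+np.argmax(s[1:,4])
    ys,xs=np.nonzero(l==i);return np.c_[xs+x0,ys+y0]
red=lambda h,s,v:((h<6)|(h>172))&(s>150)&(v>70)
blue=lambda h,s,v:(h>100)&(h<125)&(s>100)&(v>40)
blk=lambda h,s,v:(v<50)
def ends(p):
    t,b=p[:,1].min(),p[:,1].max();return [(p[p[:,1]<=t+1,0].mean(),t),(p[p[:,1]>=b-1,0].mean(),b),p.mean(0)]
E
python3 - <<'E'
from m import *
S=shot("scene");D=shot("side")
a=blob(S,(200,145,222,185),red);b=blob(D,(262,205,280,236),red)
ea,eb=ends(a),ends(b);print(ea,eb)
print("pin",[two(S,x,D,y) for x,y in zip(ea,eb)])
print("pin c at z .148",plane(S,*ea[2],.148),plane(D,*eb[2],.148))
a=blob(S,(222,165,238,200),blk);b=blob(D,(250,214,264,240),blk)
ea,eb=ends(a),ends(b);print(ea,eb);print("post",[two(S,x,D,y) for x,y in zip(ea,eb)])
a=blob(S,(305,225,345,280),blue);b=blob(D,(248,142,274,178),blue)
for c,p in((S,a),(D,b)):
    print("pot",p.min(0),p.max(0));x0,x1=p[:,0].min(),p[:,0].max()
    print(plane(c,p[:,0].mean(),(p.min(0)[1]+p.max(0)[1])/2,.047), "c3d")
print(two(S,(a.min(0)+a.max(0))/2,D,(b.min(0)+b.max(0))/2))
for n,c,bx in(("S",S,(150,170,265,230)),("D",D,(215,205,325,300))):
    p=blob(c,bx,blue);q=cv2.approxPolyDP(cv2.convexHull(p.astype(np.int32)),5,True)[:,0]
    print(n,[(tuple(x),plane(c,*x,.018)[:2]) for x in q])
ims=[cv2.resize(c["image"][y:y+110,x:x+130],None,fx=3,fy=3,interpolation=3) for c,x,y in((S,150,130),(D,205,200))]
cv2.imwrite("pics/z.png",cv2.cvtColor(np.hstack(ims),cv2.COLOR_RGB2BGR))
E
```

```text
[(np.float64(210.85714285714286), np.int64(162)), (np.float64(211.0), np.int64(178)), array([210.8646, 170.1562])] [(np.float64(271.54545454545456), np.int64(218)), (np.float64(271.0), np.int64(231)), array([271.32  , 224.0933])]
pin [(array([ 0.5827, -0.1862,  0.1593]), np.float64(0.0030288951007717804)), (array([ 0.5841, -0.1867,  0.0998]), np.float64(0.0001034717013330132)), (array([ 0.5842, -0.1856,  0.1304]), np.float64(0.0006266065581509775))]
pin c at z .148 [ 0.6034 -0.1703  0.148 ] [ 0.5799 -0.2022  0.148 ]
[(np.float64(229.0), np.int64(178)), (np.float64(228.85714285714286), np.int64(189)), array([228.9444, 183.2407])] [(np.float64(256.6666666666667), np.int64(224)), (np.float64(256.5), np.int64(234)), array([256.5246, 229.082 ])]
post [(array([ 0.5474, -0.1431,  0.0944]), np.float64(0.0005212658845391997)), (array([ 0.5469, -0.1452,  0.0492]), np.float64(0.0007029794808051303)), (array([ 0.5467, -0.1446,  0.0724]), np.float64(0.00017436037942868525))]
pot [312 234] [337 272]
[0.6434 0.238  0.047 ] c3d
pot [253 146] [269 173]
[0.6452 0.2392 0.047 ] c3d
(array([0.6451, 0.2394, 0.048 ]), np.float64(0.0031587213763881847))
S [((np.int32(255), np.int32(186)), array([ 0.4536, -0.1035])), ((np.int32(237), np.int32(228)), array([ 0.6604, -0.0398])), ((np.int32(157), np.int32(209)), array([ 0.7213, -0.3018])), ((np.int32(173), np.int32(186)), array([ 0.6014, -0.3355]))]
D [((np.int32(288), np.int32(288)), array([ 0.6005, -0.3519])), ((np.int32(275), np.int32(253)), array([ 0.5945, -0.2103])), ((np.int32(277), np.int32(218)), array([ 0.6389, -0.0572])), ((np.int32(320), np.int32(272)), array([ 0.7141, -0.3131]))]
```

View pics/z.png

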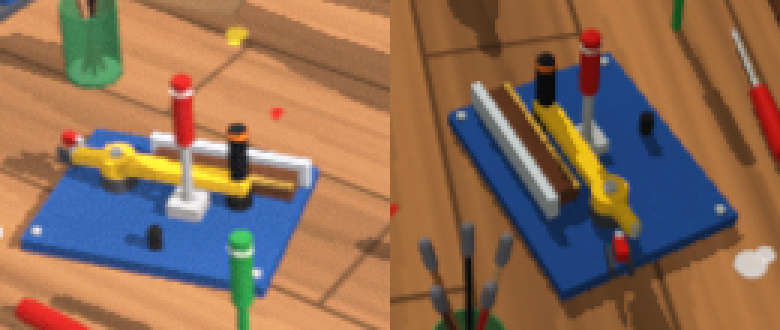

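The crop confirms the upright pin behind the arm, the black post with its orange band, and the green look-alike nearby. Next I locate the neighbours to check clearance.

Run:
```python
from m import *
S=shot("scene");D=shot("side")
for n,a,b in [("bottle top",(334,193),(224,153)),("green top",(230,208),(303,173)),("tin top",(395,222),(207,139)),("brush jar",(180,132),(232,310)),("teal",(297,269),(296,150))]:
    print(n,*two(S,a,D,b))
```

```text
bottle top [0.495  0.1897 0.1395] 0.0012327020674906593
green top [ 0.7366 -0.0085  0.1663] 0.002277849857734835
tin top [0.4525 0.3703 0.0805] 0.002121190587411141
brush jar [ 0.4143 -0.4465  0.0966] 0.00025284496591414896
teal [0.7769 0.2181 0.0916] 0.005611773237038904
```

>>> play_rows([
  [0,2,-4,2,0],
  [0,4,-8,4,0],
  [0,6,-12,5,0],
  [0,9,-16.5,5,0],
  [0,11,-21,5,0],
  [0,13,-25,5,0],
  [0,15,-29,5,0],
  [0,17,-33,5,0],
  [0,19,-37,5,0],
  [0,21,-41,5,0],
], squeeze=40)

```text
clock: 1.35
tcp_pos: [0.3753, 0.1911, 0.2927]
eef_rot: [[-0.965, 0.264, 0.001], [0.264, 0.965, 0.001], [-0.0, 0.001, -1.0]]
wrist_force: [0.5, 1.6, 0.4]
finger_gap: 0.995
grip_force: 0.0
```

>>> play_rows([
  [0,2,-4,0,0],
  [0,4,-8,0,0],
  [0,6,-12,0,0],
  [0,8.5,-16,0,0],
  [0,11,-20,0,0],
  [0,13.5,-24,0,0],
  [0,16,-28.5,0,0],
  [0,18,-33,0,0],
  [0,20.8,-37.7,0,0],
  [0,20.8,-37.7,0,0],
])

```text
clock: 2.35
tcp_pos: [0.5835, -0.1906, 0.2918]
eef_rot: [[-0.963, 0.27, -0.0], [0.27, 0.963, -0.004], [-0.001, -0.004, -1.0]]
wrist_force: [0.3, 0.7, 0.6]
finger_gap: 1.001
grip_force: 0.0
```

Run:
```python
from m import *
print(r.get_obs()["tcp_pos"]);W=shot("wrist","w1.png");D=shot("side")
```

```text
[ 0.5835 -0.1906  0.2918]
```

View pics/w1.png

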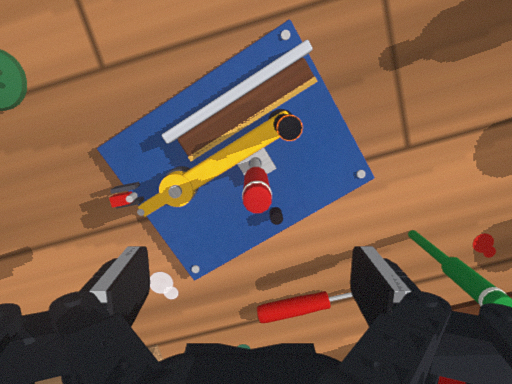

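The wrist view shows the pin top at about (257,199), the post top at (290,127) and the hinge at (176,188).

Run:
```python
from m import *
W=shot("wrist");print(r.get_obs()["tcp_pos"])
p=blob(W,(235,160,280,220),red);print(p.min(0),p.max(0))
print("pin",plane(W,257,199,.188),"post",plane(W,290,127,.12),"hinge",plane(W,176,188,.06),"block",plane(W,257,162,.034))
```

```text
[ 0.5825 -0.184   0.2918]
[237 187] [264 215]
pin [ 0.5851 -0.1816  0.188 ] post [ 0.5482 -0.1401  0.12  ] hinge [ 0.585 -0.272  0.06 ] block [ 0.5852 -0.1784  0.034 ]
```

>>> play_rows([
  [0,0.2,-0.2,-4,0],
  [0,0.2,-0.2,-8,0],
  [0,0.2,-0.2,-11,0],
  [0,0.2,-0.2,-13.5,0],
  [0,0.2,-0.2,-15,0],
  [0,0.2,-0.2,-15,0],
  [0,0.2,-0.2,-15,0],
])

```text
clock: 3.2
tcp_pos: [0.5853, -0.1855, 0.1434]
eef_rot: [[-0.965, 0.263, 0.001], [0.263, 0.965, 0.0], [-0.001, 0.0, -1.0]]
wrist_force: [-0.6, 0.8, 0.3]
finger_gap: 1.002
grip_force: 0.0
```

Run:
```python
from m import *
o=r.get_obs();print(o["tcp_pos"],o["wrist_force"])
W=shot("wrist","w2.png")
```

```text
[ 0.5853 -0.1855  0.1434] [-0.566   0.7816  0.3447]
```

View pics/w2.png

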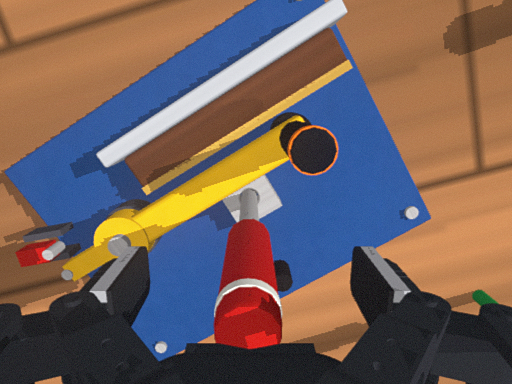

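The pin stands centred between the pads: pin at x≈248, pads at 125 and 378. I close on it.

>>> play_rows([
  [1,0,0,0,0],
  [1,0,0,0,0],
  [1,0,0,0,0],
  [1,0,0,0,0],
  [1,0,0,0,0],
  [1,0,0,0,0],
  [1,0,0,0,0],
  [1,0,0,0,0],
], squeeze=40)

```text
clock: 4.05
tcp_pos: [0.585, -0.1862, 0.1426]
eef_rot: [[-0.965, 0.264, 0.001], [0.264, 0.965, -0.0], [-0.0, 0.0, -1.0]]
wrist_force: [-0.5, 0.3, 5.0]
finger_gap: 0.246
grip_force: 39.0
```

Run:
```python
from m import *
o=r.get_obs();print(o["tcp_pos"],o["wrist_force"],o["finger_gap"],o["grip_force"])
W=shot("wrist");print("post",plane(W,313,150,.12))
```

```text
[ 0.585  -0.1862  0.1426] [-0.4741  0.323   4.9858] 0.24635268335447433 38.98915708065033
post [ 0.549  -0.1468  0.12  ]
```

>>> play_rows([
  [1,0,0,0.8,0],
  [1,0,0,1.6,0],
  [1,0,0,2.6,0],
  [1,0,0,4,0],
  [1,0,0,6,0],
  [1,0,0,8,0],
  [1,0,0,11,0],
  [1,0,0,14,0],
  [1,0,0,17,0],
  [1,0,0,17,0],
])

```text
clock: 5.1
tcp_pos: [0.5862, -0.1874, 0.3178]
eef_rot: [[-0.964, 0.264, 0.008], [0.264, 0.964, -0.001], [-0.008, 0.001, -1.0]]
wrist_force: [0.3, -0.4, -1.0]
finger_gap: 0.245
grip_force: 39.2
```

>>> play_rows([
  [1,0.5,3,0,0],
  [1,1,7,0,0],
  [1,1.5,11,0,0],
  [1,2,15,0,0],
  [1,3,20,0,0],
  [1,4,25,0,0],
  [1,4.5,30,0,0],
  [1,5,35,0,0],
  [1,6,39,0,0],
  [1,6,41,0,0],
])

```text
clock: 6.1
tcp_pos: [0.6441, 0.2297, 0.3113]
eef_rot: [[-0.966, 0.258, -0.001], [0.258, 0.966, 0.001], [0.002, 0.001, -1.0]]
wrist_force: [-0.3, 0.2, -2.8]
finger_gap: 0.246
grip_force: 39.3
```

>>> play_rows([
  [1,0,1,0,0],
  [1,0,1.6,0,0],
  [1,0,1.6,0,0],
  [1,0,1.6,0,0],
])

```text
clock: 6.5
tcp_pos: [0.6451, 0.2375, 0.3128]
eef_rot: [[-0.964, 0.266, 0.0], [0.266, 0.964, -0.001], [-0.001, -0.0, -1.0]]
wrist_force: [0.8, 0.2, -0.7]
finger_gap: 0.247
grip_force: 39.3
```

Run:
```python
from m import *
o=r.get_obs();print(o["tcp_pos"],o["wrist_force"],o["finger_gap"],o["grip_force"])
W=shot("wrist","w3.png");S=shot("scene");D=shot("side")
ims=[W["image"],cv2.resize(S["image"][150:300,250:400],(384,384)),]
ims=[cv2.resize(ims[0],(400,300)),cv2.resize(S["image"][140:290,240:440],(400,300)),cv2.resize(D["image"][60:210,160:360],(400,300))]
cv2.imwrite("pics/c3.png",cv2.cvtColor(np.vstack([np.hstack(ims[:2]),np.hstack([ims[2],ims[2]*0])]),cv2.COLOR_RGB2BGR))
```

```text
[0.6451 0.2375 0.3128] [ 0.8321  0.23   -0.6643] 0.24724857957142946 39.31217551231384
```

View pics/c3.png

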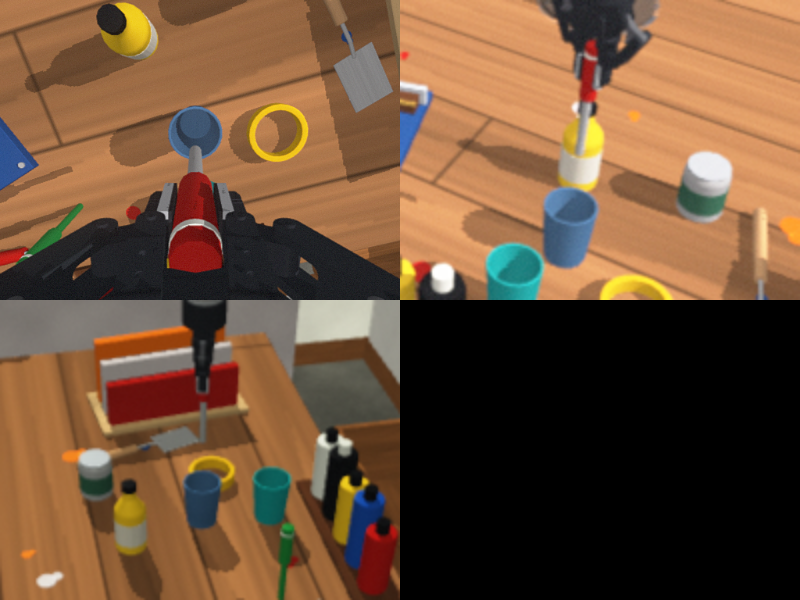

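The pin is held upright over the blue pot, whose rim centre is at about (250,168) in full wrist pixels. I refine the pot's position from the wrist view.

Run:
```python
from m import *
W=shot("wrist");print(r.get_obs()["tcp_pos"])
p=blob(W,(200,120,300,215),lambda h,s,v:(h>98)&(h<122)&(s>70)&(v>40));print(p.min(0),p.max(0))
u=(p[:,0].min()+p[:,0].max())/2
hull=cv2.convexHull(p.astype(np.int32));print(cv2.minEnclosingCircle(hull))
(x,y),_=cv2.minEnclosingCircle(hull)
print(plane(W,x,y,.095),plane(W,u,p[:,1].min(),.095),plane(W,p[:,0].min(),y,.095),plane(W,p[:,0].max(),y,.095))
```

```text
[0.645  0.2386 0.3127]
[215 136] [282 202]
((248.56716918945312, 169.73626708984375), 34.34419631958008)
[0.6468 0.2362 0.095 ] [0.613  0.2455 0.095 ] [0.6375 0.2022 0.095 ] [0.6561 0.2701 0.095 ]
```

>>> play_rows([
  [1,0.1,-0.2,-2,0],
  [1,0.1,-0.2,-5,0],
  [1,0.1,-0.2,-8,0],
  [1,0.1,-0.2,-10.5,0],
  [1,0.1,-0.2,-13,0],
  [1,0.1,-0.2,-15,0],
  [1,0.1,-0.2,-16.5,0],
  [1,0.1,-0.2,-17.5,0],
  [1,0.1,-0.2,-17.9,0],
  [1,0.1,-0.2,-17.9,0],
])

```text
clock: 7.7
tcp_pos: [0.6459, 0.2378, 0.1333]
eef_rot: [[-0.965, 0.264, 0.0], [0.264, 0.965, -0.0], [-0.0, -0.0, -1.0]]
wrist_force: [0.8, 0.2, -2.2]
finger_gap: 0.248
grip_force: 39.4
```

>>> play_rows([
  [1,0,0,-0.2,0],
  [1,0,0,-0.3,0],
  [0.6,0,0,-0.3,0],
  [0.5,0,0,-0.3,0],
  [0.3,0,0,-0.3,0],
  [0,0,0,-0.3,0],
  [0,0,0,-0.3,0],
  [0,0,0,-0.3,0],
  [0,0,0,-0.3,0],
  [0,0,0,-0.3,0],
])

```text
clock: 8.7
tcp_pos: [0.6458, 0.2379, 0.1303]
eef_rot: [[-0.965, 0.264, -0.0], [0.264, 0.965, 0.0], [0.0, -0.0, -1.0]]
wrist_force: [-0.6, -0.5, 0.4]
finger_gap: 0.997
grip_force: 0.0
```

Run:
```python
from m import *
o=r.get_obs();print(o["tcp_pos"],o["wrist_force"],o["finger_gap"],o["grip_force"])
W=shot("wrist");S=shot("scene")
ims=[cv2.resize(W["image"],(400,300)),cv2.resize(S["image"][140:290,240:440],(400,300))]
cv2.imwrite("pics/c4.png",cv2.cvtColor(np.hstack(ims),cv2.COLOR_RGB2BGR))
```

```text
[0.6458 0.2379 0.1303] [-0.6273 -0.5171  0.3719] 0.9972541392398552 0.0
```

View pics/c4.png

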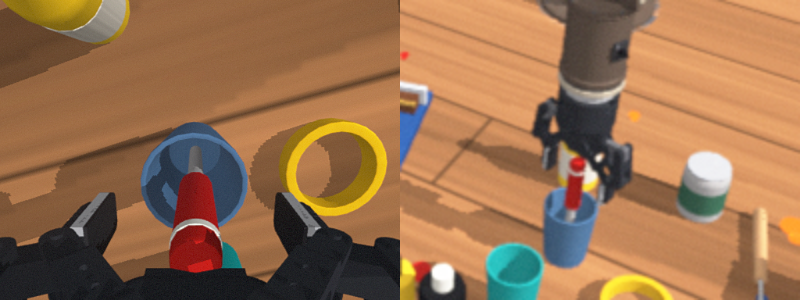

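The pin stands in the blue pot, released and between the open fingers without touching. I retreat upwards, then go to the post while turning the tool.

>>> play_rows([
  [0,0,0,2,0],
  [0,0,0,5,0],
  [0,0,0,9,0],
  [0,0,0,14,0],
  [0,-1,-4,14,-0.14],
  [0,-2,-8,14,-0.28],
  [0.2,-3,-12.5,14,-0.42],
  [0.4,-4.5,-17,14,-0.56],
  [0.45,-5.5,-21.5,14,-0.7],
  [0.45,-6.5,-26,14,-0.84],
])

```text
clock: 9.8
tcp_pos: [0.58, -0.0238, 0.2706]
eef_rot: [[-0.442, 0.897, 0.001], [0.897, 0.442, 0.001], [0.0, 0.001, -1.0]]
wrist_force: [-0.1, -0.4, 0.2]
finger_gap: 0.552
grip_force: 0.0
```

>>> play_rows([
  [0.45,-1,-4,0,-0.14],
  [0.45,-2,-8,0,-0.2],
  [0.45,-3.2,-12.5,0,-0.2],
  [0.45,-3.2,-12.5,0,-0.2],
  [0.45,-3.2,-12.5,0,-0.2],
])

```text
clock: 10.3
tcp_pos: [0.5483, -0.1485, 0.2706]
eef_rot: [[-0.258, 0.966, 0.001], [0.966, 0.258, 0.0], [0.0, 0.001, -1.0]]
wrist_force: [0.2, -0.2, -0.2]
finger_gap: 0.549
grip_force: 0.0
```

Run:
```python
from m import *
o=r.get_obs();print(o["tcp_pos"],o["eef_rot"],o["joint_pos"],o["finger_gap"])
W=shot("wrist");D=shot("scene")
ims=[cv2.resize(W["image"],(400,300)),cv2.resize(D["image"][140:290,240:440],(400,300))]
cv2.imwrite("pics/c5.png",cv2.cvtColor(np.hstack(ims),cv2.COLOR_RGB2BGR))
```

```text
[ 0.5483 -0.1485  0.2706] [[-0.2579  0.9662  0.0006]
 [ 0.9662  0.2579  0.0003]
 [ 0.0001  0.0007 -1.    ]] [-0.4741  0.3717  0.8705  1.7423 -0.307   1.1701  0.7451] 0.5486695739393898
```

View pics/c5.png

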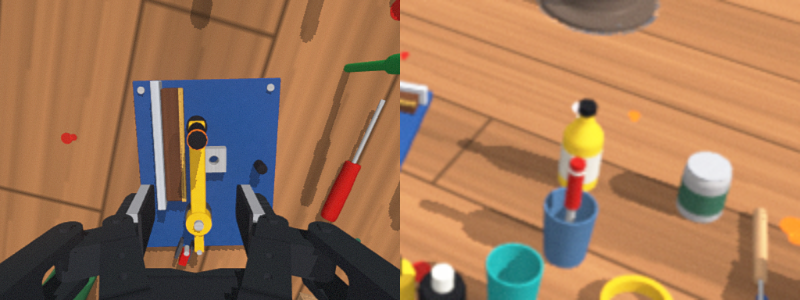

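The pin is still standing in the pot. The tool is aligned with the jig, and the post at about (252,177) full-image is centred between the pads. I descend around it.

>>> play_rows([
  [0.45,0,0.1,-4,0],
  [0.45,0,0.1,-8,0],
  [0.45,0,0.1,-12,0],
  [0.45,0,0.1,-14,0],
  [0.45,0,0.1,-16,0],
  [0.45,0,0.1,-17.5,0],
  [0.45,0,0.1,-18.3,0],
  [0.45,0,0.1,-18.3,0],
  [0.45,0,0.1,-18.3,0],
], squeeze=60)

```text
clock: 11.3
tcp_pos: [0.5493, -0.1461, 0.0879]
eef_rot: [[-0.261, 0.965, 0.001], [0.965, 0.261, -0.0], [-0.0, 0.001, -1.0]]
wrist_force: [0.2, 0.1, 0.5]
finger_gap: 0.552
grip_force: 0.0
```

Run:
```python
from m import *
o=r.get_obs();print(o["tcp_pos"],o["wrist_force"],o["finger_gap"])
W=shot("wrist","w6.png")
# push table: swing a -> tcp shift (cm): pad face trails the post centre by 11 + half gap
th=.26;ex=np.array([np.cos(th),np.sin(th)]);ey=np.array([-np.sin(th),np.cos(th)])
for a in np.arange(0,.65,.05): print(round(a,2),(14*np.sin(a)*ex+14*(np.cos(a)-1)*ey))
```

```text
[ 0.5493 -0.1461  0.0879] [0.2118 0.1198 0.5045] 0.5519339934675569
0.0 [0. 0.]
0.05 [0.6807 0.163 ]
0.1 [1.3687 0.2917]
0.15 [2.0622 0.3859]
0.2 [2.7596 0.4453]
0.25 [3.4591 0.4698]
0.3 [4.159  0.4593]
0.35 [4.8574 0.4139]
0.4 [5.5527 0.3336]
0.45 [6.2432 0.2186]
0.5 [6.927  0.0693]
0.55 [ 7.6025 -0.114 ]
0.6 [ 8.2679 -0.3309]
```

View pics/w6.png

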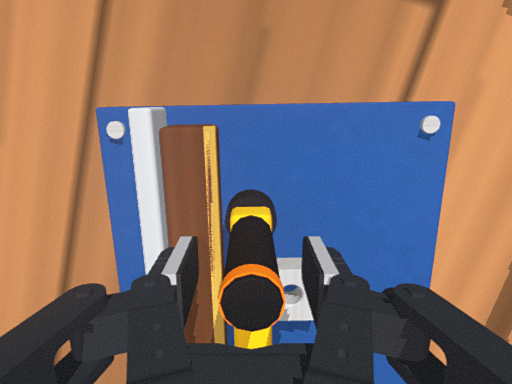

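The post is centred between the pads. I push along its arc, gently, in stages.

>>> play_rows([
  [0.45,0.6,0.16,0,0],
  [0.45,1.0,0.26,0,0],
  [0.45,1.3,0.33,0,0],
  [0.45,1.7,0.4,0,-0.03],
  [0.45,2.1,0.45,0,-0.06],
  [0.45,2.6,0.49,0,-0.1],
  [0.45,3.1,0.51,0,-0.14],
  [0.45,3.6,0.52,0,-0.17],
  [0.45,4,0.52,0,-0.2],
  [0.45,4,0.52,0,-0.2],
])

```text
clock: 12.35
tcp_pos: [0.5884, -0.1406, 0.087]
eef_rot: [[-0.062, 0.998, -0.002], [0.998, 0.062, 0.0], [0.001, -0.002, -1.0]]
wrist_force: [-5.7, 1.2, 4.1]
finger_gap: 0.554
grip_force: 2.5
```

>>> play_rows([
  [0.45,0.45,-0.03,0,-0.03],
  [0.45,0.9,-0.07,0,-0.07],
  [0.45,1.4,-0.11,0,-0.1],
  [0.45,1.85,-0.19,0,-0.13],
  [0.45,2.3,-0.27,0,-0.17],
  [0.45,2.78,-0.36,0,-0.2],
  [0.45,3.2,-0.47,0,-0.23],
  [0.45,3.6,-0.6,0,-0.26],
  [0.45,4.1,-0.74,0,-0.3],
  [0.45,4.1,-0.74,0,-0.3],
])

```text
clock: 13.35
tcp_pos: [0.6294, -0.1469, 0.0869]
eef_rot: [[0.235, 0.972, -0.002], [0.972, -0.234, 0.002], [0.002, -0.002, -1.0]]
wrist_force: [-6.5, 4.0, 4.0]
finger_gap: 0.553
grip_force: 3.1
```

>>> play_rows([
  [0.45,0.3,-0.1,0,-0.02],
  [0.45,0.6,-0.22,0,-0.05],
  [0.45,0.9,-0.35,0,-0.07],
  [0.45,1.2,-0.45,0,-0.09],
  [0.45,1.2,-0.45,0,-0.09],
  [0.45,1.2,-0.45,0,-0.09],
  [0.45,1.2,-0.45,0,-0.09],
  [0.45,1.2,-0.45,0,-0.09],
])

```text
clock: 14.15
tcp_pos: [0.641, -0.1511, 0.0869]
eef_rot: [[0.32, 0.948, -0.002], [0.948, -0.32, 0.003], [0.002, -0.003, -1.0]]
wrist_force: [-5.4, 4.9, 4.4]
finger_gap: 0.554
grip_force: 3.3
```

Run:
```python
from m import *
o=r.get_obs();print(o["tcp_pos"],o["wrist_force"],o["finger_gap"],o["grip_force"],o["clock"])
W=shot("wrist");D=shot("scene");E=shot("side")
ims=[cv2.resize(W["image"],(400,300)),cv2.resize(D["image"][140:290,160:360],(400,300)),cv2.resize(E["image"][140:290,190:390],(400,300)),cv2.resize(D["image"],(400,300))]
cv2.imwrite("pics/c7.png",cv2.cvtColor(np.vstack([np.hstack(ims[:2]),np.hstack(ims[2:])]),cv2.COLOR_RGB2BGR))
```

```text
[ 0.641  -0.1511  0.0869] [-5.3773  4.8794  4.4465] 0.5537631964034382 3.342273160815239 14.15
```

View pics/c7.png

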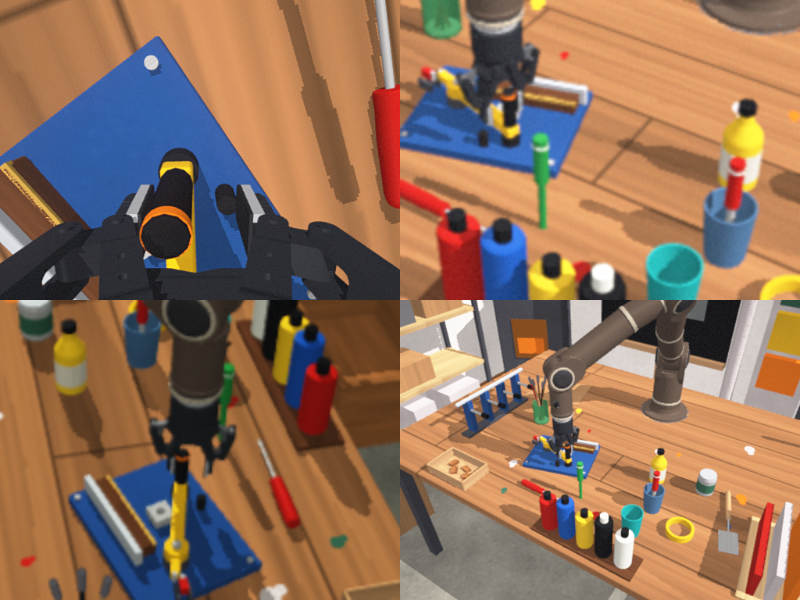

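The wrist view shows the post against the trailing pad and the bar parallel to the pads. From the tool pose the swing is about 0.57, with about 7 N of push. The pin still stands in the pot and the other things are in place, so I hand the job in.

```bash
python3 -c "
from plant import r
print(r.finish_job())"
```

```text
the job is handed in; nothing more can be done
None
```

I handed the job in with the red-handled pin standing in the blue pot and the fingers holding the tensioner arm back past the click (estimated swing 0.57 rad, about 7 N of push); in the last pictures the other things were where they started, and the hand-in gave no verdict.

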